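# Load a plate into the wash tank on its ratchet lift

### The arm

A 6-joint arm with a two-finger parallel gripper is mounted at the origin on the work surface. World frame = base frame: x ahead of the robot, y to its left, z up, the work surface at z = 0. Lengths are in m, angles in degrees, forces in N, time in s.
With the tool pointing down it reaches from about 0.25 to 0.725 m from the base axis. Payload 9.7 kg.
Tool frame: the origin (TCP) lies between the finger pads; the fingertips stand 11 mm ahead of it and the grasp point (between the pads) lies 8 mm behind it; z points along the fingers, y is the line along which they close (so a half turn about z gives the same grasp; the last joint's range is limited). The gripper opens to 85 mm and grips with 20 to 120 N. Pads are 22 mm wide; open, the fingers measure 114 mm over their backs; the gripper's body (76 mm by 85 mm) begins 54 mm behind the grasp point. The pads swing forward as they close: fully open they stand 13 mm farther back than shut.
Start: joints at [76.604, 4.979, 10.078, 95.1, 0, 90], TCP at [0.127, 0.535, 0.242] pointing down, gripper open.
Joint ranges: [-179.16, 179.16], [-48.56, 103.87], [-65.8, 70.77], [-126.05, 130.52], [-82.76, 87.17], [-180, 180]. Speed limits (degrees/s): [127.2, 127.2, 147.25, 180, 180, 180].

### API

Orientations are given as [roll, pitch, yaw] about the fixed x, y, z axes, in that order (R = Rz(yaw) Ry(pitch) Rx(roll)).
In Python, from workcell import monitor, cams, ticket gives the robot as it stands.
- The arm moves only by the tool carry_out, never from a script. Its argument "plan" is a list of rows, each an object with "travel": the shift along the world's x, y, z as a fraction of full scale, a list of three; "angular": the turn, a rotation vector about the world's x, y, z as a fraction of full scale, a list of three; "grip": the gripper's target within -1 to 1 (fully open at 1, half-way at 0, shut at -1). In form: [{"travel": [x, y, z], "angular": [ax, ay, az], "grip": grip}, ...]. A call has 1 to 8 rows; each row is the pose to reach, as a shift and turn from the pose commanded when the call began; what a row does not reach only later rows make up. Full scale, the value 1, is 300 mm for a shift and 0.5 rad for a turn. A row lasts 1/12 s, in which the tool goes at most 41.7 mm and 7.16 degrees, less where a joint would pass 70% of its speed; a pose out of reach is approached as far as the arm can. A call with a number of a shift or a turn outside -1 to 1 is refused whole. A call with a gripper value outside its range is refused whole. The fingers move at their own pace and stop on an object; "grip_force" is the grip in N (left out, the last holds). Time passes only in rows, so rows that repeat a pose let the fingers close. It gives the time, the measured TCP pose, the force, the opening and the grip force at its end, in the units of the state.
- monitor.get_obs(): the state, without advancing time (a new reading comes with each control period).
- cams.camera(name): name is "side" or "top"; returns a dict with "frame" (480x640x3 uint8, red, green, blue), "mtx" (3x3 intrinsics, pixels), "view" (4x4, takes a point from world to camera coordinates). Camera axes: x right, y up, looking along -z (the intrinsics and any distortion apply to the point x, -y, -z); pixel columns grow to the right and rows downward; lengths in m; the calibration is good to about 2 mm. A picture is of the moment at which its call begins. There is no depth.
- ticket.job_done(): hands the job in; it is judged then, once.
The state is a dict: "time": time; "q": joint angles; "qd": joint speeds; "joint_efforts": joint torques, N m; "ee_pos": TCP position; "tcp_rot": TCP orientation; "wrist_force": force on the tool from outside, world axes, zero at the start; "torque": the same for the moment, N m; "opening": finger opening in m; "grasp_force": force on a finger pad.
Only numpy, scipy, OpenCV 4.12 (cv2) and the standard library are available. Lean on these libraries where they do the work, as an engineer would, in place of code of your own. Each camera call takes 0.05 s, during which the arm holds its last target. There are 200 camera calls.

### The job

Load the wide plate into the wash tank. Pull the tank's lift rail up by its T-handle, click by click past the sprung pawl, until it is caught on its top tooth, without hauling it hard against its stop; let go and stand the wide plate from the wooden rack gently in the raised carrier. Then press the pawl's thumb pad, without forcing it, and hold it so that the carrier sinks all the way down with the plate standing in it; let go of the pawl and leave everything else where it is.

Things in the scene. Friction and masses are not known exactly. Their poses are not given: they have to be found in the camera images.
- tank: open-topped white plastic wash tank, empty, fixed to the table, outside 100 x 250 x 130 mm (x, y, z). Origin: centre of its underside, on the table; y axis along its length, towards the end with the lift rail; z up. All other tank dimensions below are in this frame.
- guide: pair of small steel cheeks bolted inside the tank's +y end, 40 mm wide together (x), y 76 to 120 mm, z 115 to 158 mm; origin and axes as tank. The rail slides between them and they carry the pawl's pin. At the top of the travel the rail's cross pin meets their underside: a solid stop (more than 25 N there counts as forcing it).
- rail (a joint): height of the lift rail above its lowest position (carrier at the bottom = 0), m. The pawl catches it every 0.012: it rests at 0, 0.011, 0.023, 0.035 ... 0.083 (top tooth), within 0.001, and clicks in about 0.001 above each. Solid stop at 0.0858. Starts on one of the lowest four. Pulled up slowly it takes 4 to 6 N, 8 to 11 N as the pawl rides over a tooth (1 N more per 10 mm/s). Pawl off, it sinks at 0.04 to 0.1 m/s.
- rail_grip (a point): middle of the T-handle on top of the lift rail: a round black bar 18 mm thick, 90 mm long along the tank's x axis, at x = 0, y = 85 mm, z = 222 mm + rail in the tank frame. The rail below it is an upright steel bar 24 x 8 mm (0.45 kg with the carrier), toothed on its outer (+y) side. The pawl's top lies 36 mm below the bar's middle when the rail is down.
- slot (a point): middle of the floor of the slot in the carrier at the rail's foot (moves with the rail; axes as the tank), at x = 0, y = -30 mm, z = 18 mm + rail in the tank frame. Slot 13 mm wide (x), 160 mm long (y), closed at both ends, straight for 30 mm, then flaring lips up to 40 mm above its floor (about 28 mm wide there).
- pawl: the sprung pawl, a bell crank. Origin on its pin, at y = 100.5 mm, z = 148 mm in the tank frame; axes as the tank when sprung in. An upright arm carries the nose; a flat arm runs outwards (+y) over the tank's end to a round thumb pad, 32 mm across, middle 90 mm from the pin. Pad pressed down = nose out of the teeth. More than 20 N of the fingers on the pawl counts as forcing it.
- pad_axis (a point): point of the pawl's arm under the middle of the thumb pad (y = 190.5 mm, z = 148 mm in the tank frame, sprung in). The pad's upper face stands 8 to 22 mm above it, as far as its stud happens to be screwed in: not measured. It takes 2 to 5 N, goes down about 11 mm to free the rail and 13 mm to a solid stop. Held there the rail sinks (up to 3 s). Let up early, it catches the next tooth.
- rack: wooden plate rack fixed to the table, 175 x 170 mm (x, y), base 12 mm thick, with two slots along y at x = -42.5 and +42.5 mm, each 13 mm wide between strips that rise to 40 mm above the table. Origin: centre of its underside.
- plate: the wide plate: copper plate screwed to a grey board, upright in one of the rack's slots (either), 10 mm thick (x), 150 mm wide (y), 90 mm high, 0.27 to 0.44 kg, with a grip tab on top 36 mm wide (y), 10 mm thick, 40 mm high: 130 mm in all. Origin: middle of its lower edge. May stand in the carrier either way round. More than 25 N between it and the carrier counts as too rough.
- plate_tab (a point): middle of the wide plate's grip tab, 110 mm above its lower edge, 20 mm below the tab's top.
- plate_small: the other plate in the rack, 100 mm wide, 65 mm high with a 28 mm wide tab (105 mm in all), 10 mm thick: a bystander. Origin: middle of its lower edge.
- ink_bottle_a: squeeze bottle, 52 mm diameter, 150 mm high, bystander; origin at its foot
- ink_bottle_b: squeeze bottle, 52 mm diameter, 150 mm high, bystander; origin at its foot
- ink_tin_a: flat ink tin, 84 mm diameter, 50 mm high, bystander; origin at its foot
- ink_tin_b: ink tin, 74 mm diameter, 60 mm high, bystander; origin at its foot
- brayer: hand roller lying on the table, roller 38 x 100 mm, handle along -x, about 190 mm long in all, bystander; origin under the roller
- ink_knife: ink spatula lying flat along its x axis, bystander
- brush_can: can of brushes, 84 mm diameter, 195 mm high with the brushes, bystander; origin at its foot
There are look-alikes about, which are no part of the job. What is shaped like the plate but blue or red is not meant.

How it is judged (in metres and radians):
On the way, in this order (a step that is already met when the one before it is completed fails the run):
1. the lift rail hangs on its top tooth, let go (value of joint rail above 0.08 m and contact force between the fingers and rail below 0.2 N), for 0.3 s.
2. the wide plate stands in the raised carrier, let go (value of joint rail above 0.08 m and z of plate in the frame of slot between -0.005 and 0.005 m and horizontal distance between plate and slot below 0.01 m and angle between plate's own z axis and vertical below 0.2 rad and contact force between the fingers and plate below 0.2 N), for 0.2 s.
At the end, for the whole second after the job is handed in: The lift rail is down (within 4 mm of its lowest position) and the wide plate stands at rest on the floor of the carrier's slot (lower edge within 5 mm of the slot floor in height and 10 mm of its middle, leaning less than 0.2 rad) (value of joint rail below 0.004 m and z of plate in the frame of slot between -0.005 and 0.005 m and horizontal distance between plate and slot below 0.01 m and angle between plate's own z axis and vertical below 0.2 rad and linear speed of plate below 0.02 m/s); the robot touches nothing.
It fails at once if the pawl's pad is forced (more than 20 N) (contact force between the fingers and pawl above 20 N).
It fails at once if the rail is hauled hard against its stop (more than 25 N) (contact force between rail and guide above 25 N).
It fails at once if the plate is rammed or dropped into the carrier (more than 25 N) (contact force between plate and rail above 25 N).
It fails at once if the small plate is pulled out or knocked (moved more than 25 mm) (distance of plate_small from where it was at the start of the episode above 0.025 m).
It fails at once if another thing on the table is moved more than 30 mm (distance of any of ink_bottle_a, ink_bottle_b, ink_tin_a, ink_tin_b, brayer, ink_knife, brush_can from where it was at the start of the episode above 0.03 m).
It also fails if it takes over 72 s, if anything falls off the work surface, if the arm or the gripper's body presses on something with over 40 N, if the wrist force passes 120 N, or if a joint passes its speed limit or range.

## Working session

There is one attempt and no reset: what is moved stays moved. The work goes in short steps, Python scripts to look and compute and a tool call to move; the robot and the scene stay as the last step left them, time stands still between calls to the robot, and variables do not carry over. Pictures are saved under pics/ and viewed, at most 10 in all, crops included, and the job is handed in when it is done.

Besides the shell and the picture viewer there is one more tool, called after ">>>" as name(argument=value, ...), one argument or row to a line, values as JSON. carry_out: Moves the arm, as the interface text tells. Its arguments: {"type":"object","properties":{"plan":{"type":"array","items":{"type":"object","properties":{"travel":{"type":"array","items":{"type":"number"}},"angular":{"type":"array","items":{"type":"number"}},"grip":{"type":"number"}}}},"grip_force":{"type":"number"}},"required":["plan"]}

```bash
mkdir -p pics; cat > h.py <<'E'
import numpy as np, cv2
from workcell import monitor, cams, ticket
def snap(n,f):
    c=cams.camera(n); cv2.imwrite('pics/'+f,c['frame'][:,:,::-1]); return c
def proj(c,P):
    P=np.atleast_2d(P); p=(c['view']@np.c_[P,np.ones(len(P))].T)[:3]
    p=p*np.array([[1],[-1],[-1]]); q=c['mtx']@p; return (q[:2]/q[2]).T
def ray(c,uv,z):
    R=c['view'][:3,:3];t=c['view'][:3,3];o=-R.T@t
    d=np.linalg.inv(c['mtx'])@np.array([uv[0],uv[1],1.]);d=R.T@(d*[1,-1,-1])
    return o+d*(z-o[2])/d[2]
E
python3 - <<'E'
from h import *
for n in('top','side'):
    c=snap(n,n+'0.png');print(n,c['mtx'].round(1).tolist(),c['view'].round(3).tolist(),[k for k in c])
print(monitor.get_obs())
E
```

```text
top [[469.0, 0.0, 322.6], [0.0, 469.0, 233.1], [0.0, 0.0, 1.0]] [[0.013, -1.0, 0.001, 0.065], [0.996, 0.013, 0.091, -0.558], [-0.091, 0.0, 0.996, -1.271], [0.0, 0.0, 0.0, 1.0]] ['frame', 'mtx', 'view']
side [[475.6, 0.0, 318.2], [0.0, 475.6, 236.3], [0.0, 0.0, 1.0]] [[0.909, -0.416, -0.001, -0.459], [0.214, 0.466, 0.859, -0.291], [-0.357, -0.781, 0.513, -0.88], [0.0, 0.0, 0.0, 1.0]] ['frame', 'mtx', 'view']
{'time': 0.1, 'q': array([ 7.66046162e+01,  5.00864113e+00,  1.00405306e+01,  9.51021295e+01,
       -1.44497337e-03,  9.00005932e+01]), 'qd': array([-0.03587738, -0.09120239,  0.06444781, -0.07140477,  0.07189056,
        0.03339081]), 'joint_efforts': array([-5.42769321e-04, -5.21558940e+01,  4.65653980e+01,  1.61513651e-02,
        5.29498288e-05, -3.57442950e-06]), 'ee_pos': array([0.12737832, 0.53483954, 0.2416611 ]), 'tcp_rot': array([-1.79929760e+02,  1.44569953e-03,  1.66604025e+02]), 'wrist_force': array([0.09704394, 0.37110369, 0.13210889]), 'torque': array([0.01702654, 0.01769596, 0.05345026]), 'grasp_force': 0.0, 'opening': 0.08544339160352611}
```

View pics/top0.png

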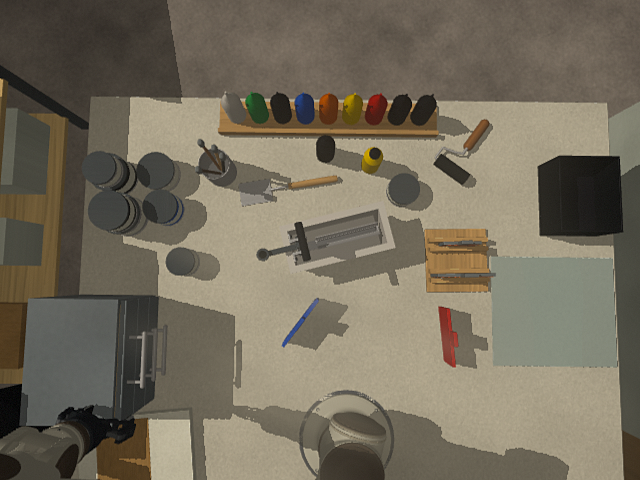

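View pics/side0.png

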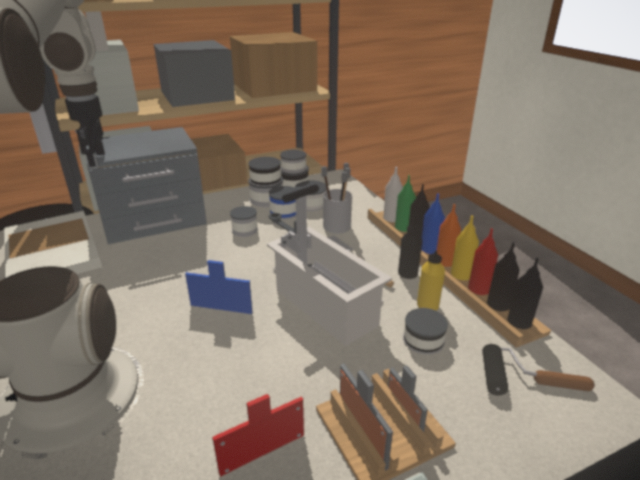

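The top view shows the tank at about (340,240), T-handle (302,242), pad (263,255) and the rack at (457,260). The wide plate is probably the one in the slot nearer the robot. The side view shows the tank at (325,290) and the rack at (385,430). Next I'll enlarge both.

```bash
python3 - <<'E'
import cv2,numpy as np
t=cv2.imread('pics/top0.png');s=cv2.imread('pics/side0.png')
a=cv2.resize(t[195:300,245:505],None,fx=3,fy=3,interpolation=cv2.INTER_CUBIC)
cv2.imwrite('pics/a.png',a)
b=cv2.resize(s[170:350,260:395],None,fx=3,fy=3,interpolation=cv2.INTER_CUBIC)
c=cv2.resize(s[360:480,310:440],None,fx=3,fy=3,interpolation=cv2.INTER_CUBIC)
o=np.zeros((540,795,3),np.uint8);o[:540,:405]=b;o[:360,405:795]=c;cv2.imwrite('pics/b.png',o)
E
```

```text
(no output)
```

View pics/a.png

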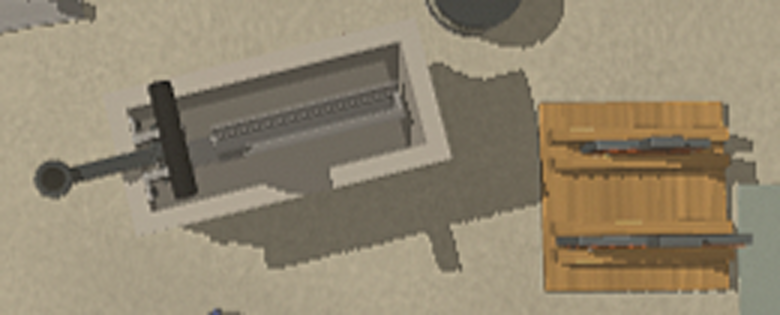

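View pics/b.png

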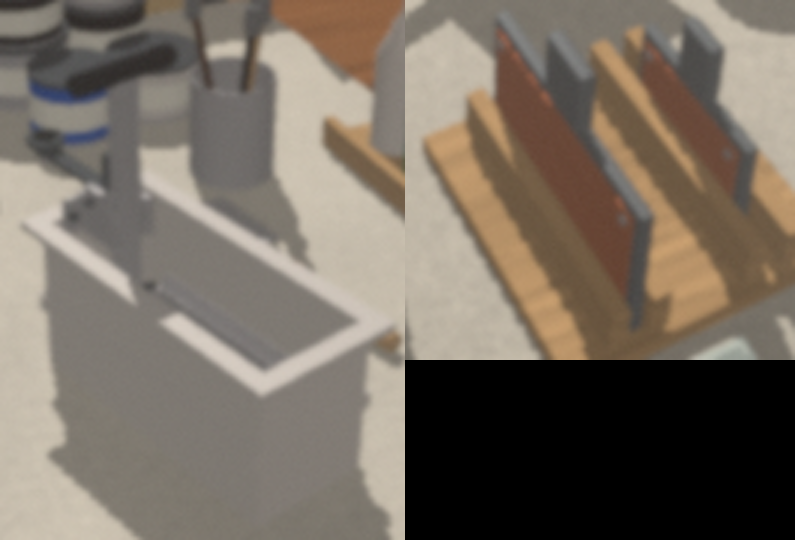

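Crop a shows rim corners (450,158) and (418,28), bar ends (160,85) and (187,195), pad (53,179), and the wide plate's top edge from (557,241) to (752,238). Crop b shows rim corners (262,396), (395,320) and (25,224), and the plate's upper edge from (500,15) to (645,215). I'll fit the poses to these.

```bash
cat > fit.py <<'E'
from h import *
from scipy.optimize import least_squares
T=cams.camera('top');S=cams.camera('side')
def T3(p):return (np.array(p)+.5)/3-.5+[245,195]
def Sb(p):return (np.array(p)+.5)/3-.5+[260,170]
def Sc(p):return (np.array(p)-[405,0]+.5)/3-.5+[310,360]
def W(x,P):
    c,s=np.cos(x[2]),np.sin(x[2]);P=np.array(P,float)
    return np.array([x[0]+c*P[0]-s*P[1],x[1]+s*P[0]+c*P[1],P[2]])
def fit(obs,x0):
    f=lambda x:np.ravel([proj(c,W(x,m(x)))[0]-p for c,m,p in obs])
    r=least_squares(f,x0,loss='soft_l1');print(r.x.round(4),np.degrees(r.x[2]).round(2));print(f(r.x).reshape(-1,2).round(1).tolist());return r.x
k=lambda *p:(lambda x:p)
if __name__=='__main__':
    # tank: x,y,yaw,rail,padheight
    obs=[(T,k(-.05,-.125,.13),T3((450,158))),(T,k(.05,-.125,.13),T3((418,28))),
     (S,k(-.05,-.125,.13),Sb((262,398))),(S,k(.05,-.125,.13),Sb((396,320))),(S,k(-.05,.125,.13),Sb((23,224))),
     (T,lambda x:(.045,.085,.222+x[3]),T3((159,86))),(T,lambda x:(-.045,.085,.222+x[3]),T3((186,191))),
     (S,lambda x:(-.045,.085,.222+x[3]),Sb((76,82))),(S,lambda x:(.045,.085,.222+x[3]),Sb((170,57))),
     (T,lambda x:(0,.1905,.148+x[4]),T3((53,179))),(S,lambda x:(0,.1905,.148+x[4]),Sb((46,142)))]
    fit(obs,[.5,.05,.2,.02,.015])
    obs=[(T,k(0,.075,.102),T3((557,241))),(T,k(0,-.075,.102),T3((752,239))),(T,k(0,.018,.142),T3((650,242))),(T,k(0,-.018,.142),T3((696,241))),
     (S,k(0,.075,.102),Sc((502,14))),(S,k(0,-.075,.102),Sc((641,214))),(S,k(0,.018,.142),Sc((555,38))),(S,k(0,-.018,.142),Sc((585,74)))]
    p=fit(obs,[.5,-.25,0])
    for uv in((541,102),(728,102),(546,292),(730,292)):print('rack',ray(T,T3(uv),.012).round(4))
    print(W(p,(0,0,0)))
E
python3 fit.py
```

```text
[0.5376 0.0321 0.2508 0.0355 0.0059] 14.37
[[-3.7, -2.4], [-2.8, 2.9], [0.2, -6.3], [-8.1, 0.6], [6.6, -1.1], [1.6, -0.9], [1.9, 2.6], [-1.3, 1.5], [0.8, -1.6], [1.8, 0.3], [0.2, -0.1]]
[ 0.4457 -0.3007  0.0005] 0.03
[[7.2, 0.1], [0.3, 1.4], [3.0, -0.0], [2.1, 0.5], [-0.3, -2.8], [0.2, -0.4], [-0.8, -4.9], [0.7, -0.6]]
rack [ 0.575  -0.2139  0.012 ]
rack [ 0.5772 -0.3883  0.012 ]
rack [ 0.3992 -0.2173  0.012 ]
rack [ 0.4013 -0.3868  0.012 ]
[ 0.44574038 -0.30070626  0.        ]
```

```bash
cat > fit2.py <<'E'
from fit import *
F=lambda sx,sy:(lambda x:(sx*(.05+x[5]),sy*(.125+x[5]),.13))
obs=[(T,F(-1,-1),T3((450,158))),(T,F(1,-1),T3((418,28))),
 (S,F(-1,-1),Sb((262,398))),(S,F(1,-1),Sb((396,320))),(S,F(-1,1),Sb((23,224))),
 (T,lambda x:(.045,.085,.222+x[3]),T3((159,82))),(T,lambda x:(-.045,.085,.222+x[3]),T3((187,196))),
 (S,lambda x:(-.045,.085,.222+x[3]),Sb((72,82))),(S,lambda x:(.045,.085,.222+x[3]),Sb((173,55))),
 (T,lambda x:(0,.1905,.148+x[4]),T3((53,179))),(S,lambda x:(0,.1905,.148+x[4]),Sb((46,142)))]
x=fit(obs,[.5,.05,.2,.02,.015,.005])
for n,P in(('grip',(0,.085,.222+x[3])),('pad',(0,.1905,.148+x[4])),('slot',(0,-.03,.018))):print(n,W(x,P).round(4))
obs=[(T,k(0,-.075,.102),T3((752,239))),(T,k(0,.018,.142),T3((650,242))),(T,k(0,-.018,.142),T3((696,241))),
 (S,k(0,.075,.102),Sc((502,14))),(S,k(0,-.075,.102),Sc((641,214))),(S,k(0,-.018,.142),Sc((585,74)))]
fit(obs,[.5,-.25,0])
E
python3 fit2.py
```

```text
[0.5387 0.0346 0.2507 0.0351 0.0042 0.0111] 14.37
[[0.6, 0.4], [-0.6, -2.7], [-0.4, -2.2], [-0.6, 0.3], [-0.1, -2.1], [0.5, -0.1], [0.4, 0.4], [0.1, 1.1], [-0.2, -1.3], [0.8, -0.1], [0.3, -0.1]]
grip [0.5176 0.117  0.2571]
pad [0.4914 0.2192 0.1522]
slot [0.5462 0.0056 0.018 ]
[ 0.4456 -0.3004  0.0025] 0.14
[[0.2, 1.4], [2.9, 0.0], [2.0, 0.5], [-0.5, -2.9], [0.1, -0.6], [0.6, -0.7]]
```

>>> carry_out(
  plan=[
    {"travel": [0, -0.13, 0.13], "angular": [0, 0, 0], "grip": 1},
    {"travel": [0, -0.27, 0.25], "angular": [0, 0, 0], "grip": 1},
    {"travel": [0, -0.4, 0.3], "angular": [0, 0, 0], "grip": 1},
    {"travel": [0, -0.55, 0.3], "angular": [0, 0, 0], "grip": 1},
    {"travel": [0.05, -0.65, 0.3], "angular": [0, 0, 0], "grip": 1},
    {"travel": [0.1, -0.7, 0.3], "angular": [0, 0, 0.1], "grip": 1},
    {"travel": [0.1, -0.7, 0.3], "angular": [0, 0, 0.2], "grip": 1},
    {"travel": [0.1, -0.7, 0.3], "angular": [0, 0, 0.2], "grip": 1},
  ],
)

```text
time: 0.97
ee_pos: [0.1581, 0.3238, 0.3332]
tcp_rot: [179.9, 0.0, 172.3]
wrist_force: [0.6, 0.2, -0.2]
opening: 0.0856
grasp_force: 0.0
```

```bash
python3 -c "
from h import *
o=monitor.get_obs();print(o['q'],o['ee_pos'],o['tcp_rot'],o['time'])"
```

```text
[ 6.39823574e+01 -1.72725674e+01  2.17009785e-01  1.07339319e+02
 -5.35748692e-04  7.16930945e+01] [0.15806002 0.32381211 0.33320353] [1.79857515e+02 4.77057332e-02 1.72289203e+02] 0.9667
```

>>> carry_out(
  plan=[
    {"travel": [1, -0.69, 0], "angular": [0, 0, 0.25], "grip": 1},
    {"travel": [1, -0.69, 0], "angular": [0, 0, 0.5], "grip": 1},
    {"travel": [1, -0.69, 0], "angular": [0, 0, 0.771], "grip": 1},
    {"travel": [1, -0.69, 0], "angular": [0, 0, 0.771], "grip": 1},
    {"travel": [1, -0.69, 0], "angular": [0, 0, 0.771], "grip": 1},
    {"travel": [1, -0.69, 0], "angular": [0, 0, 0.771], "grip": 1},
    {"travel": [1, -0.69, 0], "angular": [0, 0, 0.771], "grip": 1},
    {"travel": [1, -0.69, 0], "angular": [0, 0, 0.771], "grip": 1},
  ],
)

```text
time: 1.63
ee_pos: [0.4042, 0.1556, 0.3319]
tcp_rot: [180.0, -0.0, -165.6]
wrist_force: [0.2, 0.9, -0.4]
opening: 0.0856
grasp_force: 0.0
```

>>> carry_out(
  plan=[
    {"travel": [0.1, 0, 0], "angular": [0, 0, 0], "grip": 1},
    {"travel": [0.2, 0, 0], "angular": [0, 0, 0], "grip": 1},
    {"travel": [0.2, 0, 0], "angular": [0, 0, 0], "grip": 1},
    {"travel": [0.2, 0, 0], "angular": [0, 0, 0], "grip": 1},
    {"travel": [0.2, 0, 0], "angular": [0, 0, 0], "grip": 1},
    {"travel": [0.2, 0, 0], "angular": [0, 0, 0], "grip": 1},
  ],
)

```text
time: 2.13
ee_pos: [0.4619, 0.157, 0.3325]
tcp_rot: [180.0, 0.0, -165.6]
wrist_force: [-0.4, 0.2, 0.3]
opening: 0.0853
grasp_force: 0.0
```

```bash
python3 - <<'E'
from h import *
t=snap('top','top1.png');s=snap('side','side1.png')
a=cv2.resize(t['frame'][190:300,240:400,::-1],None,fx=3,fy=3,interpolation=cv2.INTER_CUBIC)
b=cv2.resize(s['frame'][120:320,250:355,::-1],None,fx=3,fy=3,interpolation=cv2.INTER_CUBIC)
o=np.zeros((600,800,3),np.uint8);o[:330,:480]=a;o[:,485:800]=b;cv2.imwrite('pics/c.png',o)
print(monitor.get_obs()['ee_pos'])
E
```

```text
[0.46182748 0.15688036 0.33284493]
```

View pics/c.png

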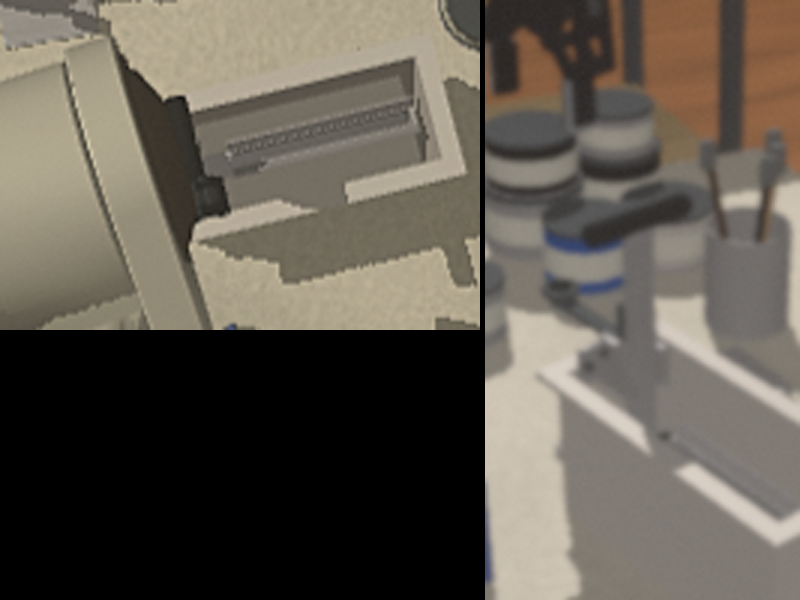

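The crop shows the gripper above and left of the handle in the top view, with the bar unmoved. I'll close the remaining gap and go down.

>>> carry_out(
  plan=[
    {"travel": [0.09, -0.07, 0], "angular": [0, 0, 0], "grip": 1},
    {"travel": [0.186, -0.133, 0], "angular": [0, 0, 0], "grip": 1},
    {"travel": [0.186, -0.133, 0], "angular": [0, 0, 0], "grip": 1},
    {"travel": [0.186, -0.133, 0], "angular": [0, 0, 0], "grip": 0.6},
    {"travel": [0.186, -0.133, -0.1], "angular": [0, 0, 0], "grip": 0.6},
    {"travel": [0.186, -0.133, -0.2], "angular": [0, 0, 0], "grip": 0.6},
    {"travel": [0.186, -0.133, -0.28], "angular": [0, 0, 0], "grip": 0.4},
    {"travel": [0.186, -0.133, -0.28], "angular": [0, 0, 0], "grip": 0.2},
  ],
)

```text
time: 2.9
ee_pos: [0.5159, 0.1168, 0.2442]
tcp_rot: [180.0, -0.3, -165.5]
wrist_force: [-1.1, 0.1, -0.6]
opening: 0.0516
grasp_force: 0.0
```

```bash
python3 - <<'E'
from h import *
t=snap('top','top2.png');s=snap('side','side2.png')
a=cv2.resize(t['frame'][190:300,240:400,::-1],None,fx=3,fy=3,interpolation=cv2.INTER_CUBIC)
b=cv2.resize(s['frame'][120:320,250:355,::-1],None,fx=3,fy=3,interpolation=cv2.INTER_CUBIC)
o=np.zeros((600,800,3),np.uint8);o[:330,:480]=a;o[:,485:800]=b;cv2.imwrite('pics/d.png',o)
print(monitor.get_obs()['ee_pos'],monitor.get_obs()['opening'])
E
```

```text
[0.51730636 0.11693907 0.24922782] 0.051106170572817175
```

View pics/d.png

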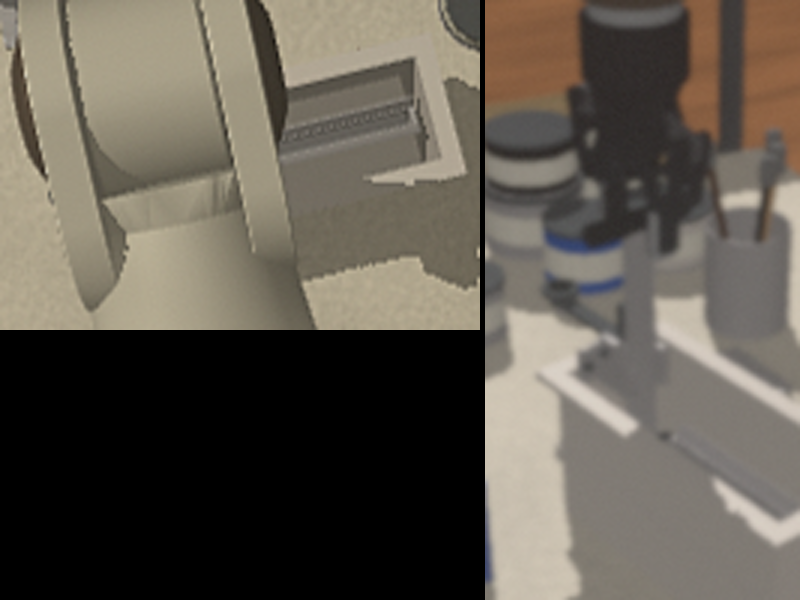

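The fingers straddle the bar, with the near finger at (668,235) and the bar's left end at (605,235). Closing with a moderate force.

>>> carry_out(
  grip_force=40,
  plan=[
    {"travel": [0, 0, 0], "angular": [0, 0, 0], "grip": -0.3},
    {"travel": [0, 0, 0], "angular": [0, 0, 0], "grip": -0.5},
    {"travel": [0, 0, 0], "angular": [0, 0, 0], "grip": -1},
    {"travel": [0, 0, 0], "angular": [0, 0, 0], "grip": -1},
    {"travel": [0, 0, 0], "angular": [0, 0, 0], "grip": -1},
    {"travel": [0, 0, 0], "angular": [0, 0, 0], "grip": -1},
    {"travel": [0, 0, 0], "angular": [0, 0, 0], "grip": -1},
  ],
)

```text
time: 3.58
ee_pos: [0.5187, 0.1174, 0.2503]
tcp_rot: [179.9, 0.2, -165.5]
wrist_force: [-2.1, 4.4, 6.1]
opening: 0.0164
grasp_force: 38.8
```

>>> carry_out(
  plan=[
    {"travel": [0, 0, 0.008], "angular": [0, 0, 0], "grip": -1},
    {"travel": [0, 0, 0.016], "angular": [0, 0, 0], "grip": -1},
    {"travel": [0, 0, 0.024], "angular": [0, 0, 0], "grip": -1},
    {"travel": [0, 0, 0.032], "angular": [0, 0, 0], "grip": -1},
    {"travel": [0, 0, 0.04], "angular": [0, 0, 0], "grip": -1},
    {"travel": [0, 0, 0.048], "angular": [0, 0, 0], "grip": -1},
    {"travel": [0, 0, 0.056], "angular": [0, 0, 0], "grip": -1},
    {"travel": [0, 0, 0.064], "angular": [0, 0, 0], "grip": -1},
  ],
)

```text
time: 4.25
ee_pos: [0.5185, 0.1174, 0.267]
tcp_rot: [179.9, -0.0, -165.5]
wrist_force: [1.9, 5.7, -10.8]
opening: 0.0165
grasp_force: 40.2
```

>>> carry_out(
  plan=[
    {"travel": [0, 0, 0.008], "angular": [0, 0, 0], "grip": -1},
    {"travel": [0, 0, 0.016], "angular": [0, 0, 0], "grip": -1},
    {"travel": [0, 0, 0.024], "angular": [0, 0, 0], "grip": -1},
    {"travel": [0, 0, 0.032], "angular": [0, 0, 0], "grip": -1},
    {"travel": [0, 0, 0.04], "angular": [0, 0, 0], "grip": -1},
    {"travel": [0, 0, 0.048], "angular": [0, 0, 0], "grip": -1},
    {"travel": [0, 0, 0.056], "angular": [0, 0, 0], "grip": -1},
    {"travel": [0, 0, 0.056], "angular": [0, 0, 0], "grip": -1},
  ],
)

```text
time: 4.92
ee_pos: [0.5186, 0.1174, 0.284]
tcp_rot: [179.9, -0.0, -165.5]
wrist_force: [1.2, 4.9, -7.0]
opening: 0.0164
grasp_force: 40.6
```

```bash
python3 - <<'E'
from h import *
t=snap('top','top3.png');s=snap('side','side3.png')
a=cv2.imread('pics/side2.png')[120:320,250:355];
b=s['frame'][120:320,250:355,::-1]
o=cv2.resize(np.hstack([a,b]),None,fx=3,fy=3,interpolation=cv2.INTER_CUBIC);cv2.imwrite('pics/e.png',o)
o=monitor.get_obs();print(o['ee_pos'],o['wrist_force'],o['opening'])
E
```

```text
[0.51856349 0.11737312 0.28404484] [ 1.47161442  6.28725025 -7.34329512] 0.016491478349963555
```

View pics/e.png

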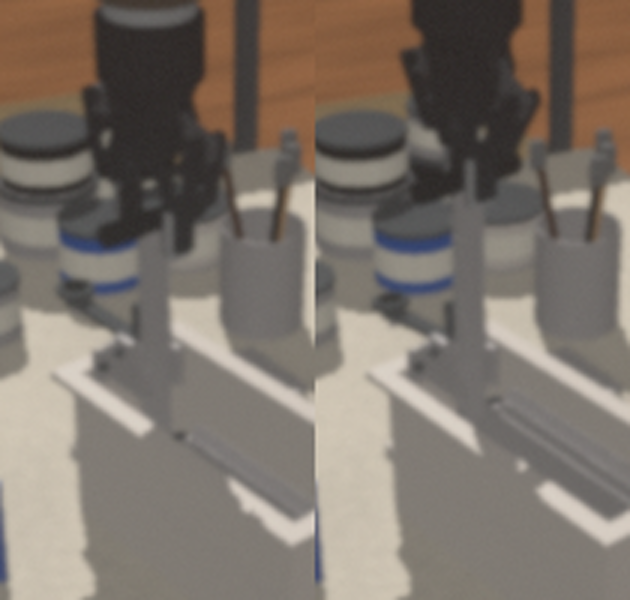

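The right half, compared with the left, shows the rail raised: the bar is at about (435,190) against (130,230), and the carrier has come up with it. Estimated rail is 0.069; I'll continue with care.

>>> carry_out(
  plan=[
    {"travel": [0, 0, 0.006], "angular": [0, 0, 0], "grip": -1},
    {"travel": [0, 0, 0.012], "angular": [0, 0, 0], "grip": -1},
    {"travel": [0, 0, 0.018], "angular": [0, 0, 0], "grip": -1},
    {"travel": [0, 0, 0.024], "angular": [0, 0, 0], "grip": -1},
    {"travel": [0, 0, 0.03], "angular": [0, 0, 0], "grip": -1},
    {"travel": [0, 0, 0.036], "angular": [0, 0, 0], "grip": -1},
    {"travel": [0, 0, 0.042], "angular": [0, 0, 0], "grip": -1},
    {"travel": [0, 0, 0.042], "angular": [0, 0, 0], "grip": -1},
  ],
)

```text
time: 5.68
ee_pos: [0.5186, 0.1174, 0.2968]
tcp_rot: [179.9, -0.0, -165.5]
wrist_force: [0.3, 5.3, -4.5]
opening: 0.0165
grasp_force: 40.9
```

>>> carry_out(
  plan=[
    {"travel": [0, 0, 0.0015], "angular": [0, 0, 0], "grip": -1},
    {"travel": [0, 0, 0.003], "angular": [0, 0, 0], "grip": -1},
    {"travel": [0, 0, 0.003], "angular": [0, 0, 0], "grip": -1},
    {"travel": [0, 0, 0.003], "angular": [0, 0, 0], "grip": -1},
  ],
)

```text
time: 6.02
ee_pos: [0.5186, 0.1174, 0.2978]
tcp_rot: [179.9, 0.0, -165.5]
wrist_force: [1.1, 5.2, -6.7]
opening: 0.0166
grasp_force: 40.9
```

>>> carry_out(
  plan=[
    {"travel": [0, 0, 0.002], "angular": [0, 0, 0], "grip": -1},
    {"travel": [0, 0, 0.002], "angular": [0, 0, 0], "grip": -1},
    {"travel": [0, 0, 0.002], "angular": [0, 0, 0], "grip": -1},
  ],
)

```text
time: 6.27
ee_pos: [0.5186, 0.1174, 0.2983]
tcp_rot: [179.9, 0.0, -165.5]
wrist_force: [0.5, 5.8, -5.3]
opening: 0.017
grasp_force: 40.9
```

>>> carry_out(
  plan=[
    {"travel": [0, 0, 0.002], "angular": [0, 0, 0], "grip": -1},
    {"travel": [0, 0, 0.002], "angular": [0, 0, 0], "grip": -1},
    {"travel": [0, 0, 0.002], "angular": [0, 0, 0], "grip": -1},
  ],
)

```text
time: 6.52
ee_pos: [0.5186, 0.1174, 0.299]
tcp_rot: [179.9, 0.0, -165.5]
wrist_force: [0.6, 5.0, -6.4]
opening: 0.0163
grasp_force: 40.9
```

>>> carry_out(
  plan=[
    {"travel": [0, 0, 0.002], "angular": [0, 0, 0], "grip": -1},
    {"travel": [0, 0, 0.002], "angular": [0, 0, 0], "grip": -1},
    {"travel": [0, 0, 0.002], "angular": [0, 0, 0], "grip": -1},
  ],
)

```text
time: 6.77
ee_pos: [0.5186, 0.1174, 0.2996]
tcp_rot: [179.9, 0.0, -165.5]
wrist_force: [1.8, 5.9, -4.0]
opening: 0.0165
grasp_force: 40.9
```

>>> carry_out(
  plan=[
    {"travel": [0, 0, 0.001], "angular": [0, 0, 0], "grip": -1},
    {"travel": [0, 0, 0.001], "angular": [0, 0, 0], "grip": -1},
    {"travel": [0, 0, 0.001], "angular": [0, 0, 0], "grip": -1},
  ],
)

```text
time: 7.02
ee_pos: [0.5186, 0.1174, 0.3]
tcp_rot: [179.9, 0.0, -165.5]
wrist_force: [1.0, 5.5, -5.1]
opening: 0.0165
grasp_force: 40.9
```

>>> carry_out(
  plan=[
    {"travel": [0, 0, -0.002], "angular": [0, 0, 0], "grip": -1},
    {"travel": [0, 0, -0.004], "angular": [0, 0, 0], "grip": -1},
    {"travel": [0, 0, -0.006], "angular": [0, 0, 0], "grip": -1},
    {"travel": [0, 0, -0.006], "angular": [0, 0, 0], "grip": -1},
    {"travel": [0, 0, -0.006], "angular": [0, 0, 0], "grip": -1},
  ],
)

```text
time: 7.43
ee_pos: [0.5186, 0.1174, 0.2986]
tcp_rot: [179.9, 0.1, -165.5]
wrist_force: [0.5, 5.6, -3.1]
opening: 0.0165
grasp_force: 41.3
```

>>> carry_out(
  plan=[
    {"travel": [0, 0, -0.002], "angular": [0, 0, 0], "grip": -1},
    {"travel": [0, 0, -0.002], "angular": [0, 0, 0], "grip": -1},
    {"travel": [0, 0, -0.002], "angular": [0, 0, 0], "grip": -1},
  ],
)

```text
time: 7.68
ee_pos: [0.5186, 0.1174, 0.2985]
tcp_rot: [179.9, 0.1, -165.5]
wrist_force: [-0.7, 5.0, 0.4]
opening: 0.0164
grasp_force: 41.6
```

>>> carry_out(
  plan=[
    {"travel": [0, 0, -0.002], "angular": [0, 0, 0], "grip": -1},
    {"travel": [0, 0, -0.002], "angular": [0, 0, 0], "grip": -1},
    {"travel": [0, 0, -0.002], "angular": [0, 0, 0], "grip": -1},
  ],
)

```text
time: 7.93
ee_pos: [0.5186, 0.1174, 0.2984]
tcp_rot: [179.9, 0.2, -165.5]
wrist_force: [-0.9, 5.4, 3.4]
opening: 0.0162
grasp_force: 41.9
```

The force changes to support at z = 0.2985, so the rail is caught at about 0.083. Opening and backing off upwards.

>>> carry_out(
  plan=[
    {"travel": [0, 0, 0.004], "angular": [0, 0, 0], "grip": -0.3},
    {"travel": [0, 0, 0.004], "angular": [0, 0, 0], "grip": 0.2},
    {"travel": [0, 0, 0.004], "angular": [0, 0, 0], "grip": 0.6},
    {"travel": [0, 0, 0.004], "angular": [0, 0, 0], "grip": 0.6},
    {"travel": [0, 0, 0.1], "angular": [0, 0, 0], "grip": 0.6},
    {"travel": [0, 0, 0.2], "angular": [0, 0, 0], "grip": 0.6},
    {"travel": [0, 0, 0.27], "angular": [0, 0, 0], "grip": 0.6},
    {"travel": [0, 0, 0.27], "angular": [0, 0, 0], "grip": 0.6},
  ],
)

```text
time: 8.6
ee_pos: [0.5185, 0.1164, 0.3821]
tcp_rot: [-180.0, 0.3, -165.6]
wrist_force: [-0.4, -0.6, -0.9]
opening: 0.0684
grasp_force: 0.0
```

>>> carry_out(
  plan=[
    {"travel": [-0.02, -0.13, 0], "angular": [0, 0, 0.24], "grip": 0.2},
    {"travel": [-0.05, -0.26, 0], "angular": [0, 0, 0.48], "grip": 0.2},
    {"travel": [-0.07, -0.39, 0], "angular": [0, 0, 0.72], "grip": 0.2},
    {"travel": [-0.1, -0.52, 0], "angular": [0, 0, 0.96], "grip": 0.2},
    {"travel": [-0.12, -0.65, 0], "angular": [0, 0, 1], "grip": 0.2},
    {"travel": [-0.15, -0.78, 0], "angular": [0, 0, 1], "grip": 0.2},
    {"travel": [-0.17, -0.9, 0], "angular": [0, 0, 1], "grip": 0.2},
    {"travel": [-0.2, -1, 0], "angular": [0, 0, 1], "grip": 0.2},
  ],
)

```text
time: 9.27
ee_pos: [0.4575, -0.1863, 0.3773]
tcp_rot: [180.0, -0.0, -137.0]
wrist_force: [0.6, -0.2, -0.6]
opening: 0.051
grasp_force: 0.0
```

>>> carry_out(
  plan=[
    {"travel": [0, 0, 0], "angular": [0, 0, 0.24], "grip": 0.2},
    {"travel": [0, 0, 0], "angular": [0, 0, 0.48], "grip": 0.2},
    {"travel": [0, 0, 0], "angular": [0, 0, 0.72], "grip": 0.2},
    {"travel": [0, 0, 0], "angular": [0, 0, 0.96], "grip": 0.2},
    {"travel": [0, 0, 0], "angular": [0, 0, 1], "grip": 0.2},
    {"travel": [0, 0, 0], "angular": [0, 0, 1], "grip": 0.2},
  ],
)

```text
time: 9.77
ee_pos: [0.4583, -0.1836, 0.3776]
tcp_rot: [180.0, -0.0, -108.4]
wrist_force: [-0.8, 0.3, -0.3]
opening: 0.0513
grasp_force: 0.0
```

```bash
python3 - <<'E'
from h import *
o=monitor.get_obs();print(o['ee_pos'],o['tcp_rot'],o['q'],o['opening'])
snap('side','side4.png');snap('top','top4.png')
E
```

```text
[ 0.45828564 -0.18364078  0.37760284] [ 1.79975291e+02 -4.01069984e-03 -1.08403159e+02] [-2.18335507e+01  2.86007185e+00  2.34599371e+01  1.10624290e+02
 -5.48200606e-03 -9.34303898e+01] 0.05126857408974737
```

>>> carry_out(
  plan=[
    {"travel": [-0.02, -0.13, 0], "angular": [0, 0, 0.24], "grip": 0.2},
    {"travel": [-0.042, -0.26, 0], "angular": [0, 0, 0.48], "grip": 0.2},
    {"travel": [-0.042, -0.39, -0.1], "angular": [0, 0, 0.642], "grip": 0.2},
    {"travel": [-0.042, -0.39, -0.22], "angular": [0, 0, 0.642], "grip": 0.2},
    {"travel": [-0.042, -0.39, -0.35], "angular": [0, 0, 0.642], "grip": 0.2},
    {"travel": [-0.042, -0.39, -0.45], "angular": [0, 0, 0.642], "grip": 0.2},
    {"travel": [-0.042, -0.39, -0.55], "angular": [0, 0, 0.642], "grip": 0.2},
    {"travel": [-0.042, -0.39, -0.6], "angular": [0, 0, 0.642], "grip": 0.2},
  ],
)

```text
time: 10.53
ee_pos: [0.4446, -0.2999, 0.1937]
tcp_rot: [179.8, 0.1, -90.1]
wrist_force: [0.6, -0.4, -0.6]
opening: 0.0514
grasp_force: 0.0
```

```bash
python3 - <<'E'
from h import *
s=snap('side','side5.png')
o=monitor.get_obs();print(o['ee_pos'],o['tcp_rot'])
a=cv2.imread('pics/side4.png')[150:320,270:390];b=s['frame'][310:480,300:440,::-1]
cv2.imwrite('pics/f.png',cv2.resize(np.hstack([a,b]),None,fx=3,fy=3,interpolation=cv2.INTER_CUBIC))
print(proj(s,o['ee_pos']+[0,0,0]), proj(s,[.4456,-.3004,.142]))
E
```

```text
[ 0.44424342 -0.299542    0.19213483] [179.6746689    0.21856695 -90.05476007]
[[364.91112049 351.2691675 ]] [[364.34939146 375.31578742]]
```

View pics/f.png

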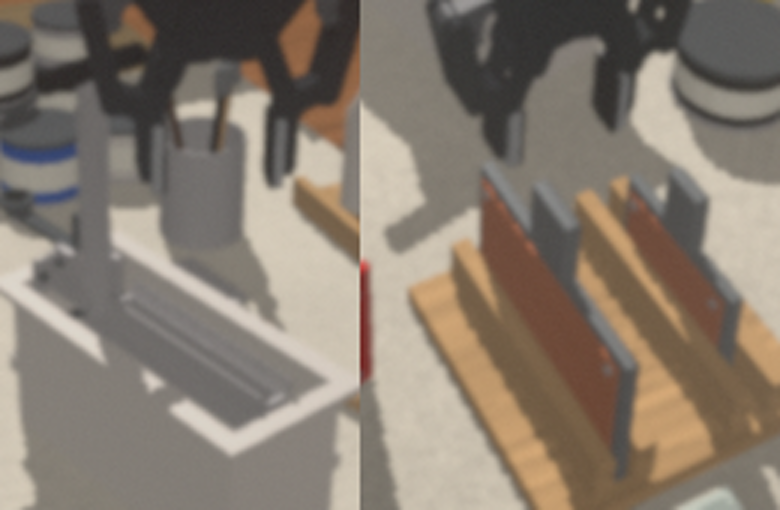

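The left half shows the rail raised and caught, with the bar at (75,70). The right half shows the finger tips at (505,155) and (615,120) straddling the wide plate's tab at (555,195). Descend and grasp.

>>> carry_out(
  grip_force=50,
  plan=[
    {"travel": [0.004, 0, -0.08], "angular": [0, 0, 0], "grip": 0.2},
    {"travel": [0.004, 0, -0.16], "angular": [0, 0, 0], "grip": 0.2},
    {"travel": [0.004, 0, -0.23], "angular": [0, 0, 0], "grip": 0.2},
    {"travel": [0.004, 0, -0.23], "angular": [0, 0, 0], "grip": 0},
    {"travel": [0.004, 0, -0.23], "angular": [0, 0, 0], "grip": -0.4},
    {"travel": [0.004, 0, -0.23], "angular": [0, 0, 0], "grip": -0.6},
    {"travel": [0.004, 0, -0.23], "angular": [0, 0, 0], "grip": -1},
    {"travel": [0.004, 0, -0.23], "angular": [0, 0, 0], "grip": -1},
  ],
)

```text
time: 11.25
ee_pos: [0.4473, -0.301, 0.1311]
tcp_rot: [-179.9, -0.1, -89.9]
wrist_force: [-3.9, -0.2, 7.7]
opening: 0.0086
grasp_force: 50.1
```

>>> carry_out(
  plan=[
    {"travel": [0, 0, 0], "angular": [0, 0, 0], "grip": -1},
    {"travel": [0, 0, 0], "angular": [0, 0, 0], "grip": -1},
    {"travel": [0, 0, 0], "angular": [0, 0, 0], "grip": -1},
  ],
)

```text
time: 11.5
ee_pos: [0.4473, -0.301, 0.1311]
tcp_rot: [-179.9, -0.1, -89.9]
wrist_force: [-2.7, -0.0, 6.9]
opening: 0.0092
grasp_force: 50.0
```

>>> carry_out(
  plan=[
    {"travel": [0, 0, 0], "angular": [0, 0, 0], "grip": -0.4},
    {"travel": [0, 0, 0], "angular": [0, 0, 0], "grip": -0.4},
    {"travel": [0, 0, -0.015], "angular": [0, 0, 0], "grip": -0.4},
    {"travel": [0, 0, -0.03], "angular": [0, 0, 0], "grip": -0.4},
    {"travel": [0, 0, -0.03], "angular": [0, 0, 0], "grip": -0.4},
    {"travel": [0, 0, -0.03], "angular": [0, 0, 0], "grip": -1},
    {"travel": [0, 0, -0.03], "angular": [0, 0, 0], "grip": -1},
    {"travel": [0, 0, -0.03], "angular": [0, 0, 0], "grip": -1},
  ],
)

```text
time: 12.17
ee_pos: [0.4464, -0.3004, 0.1196]
tcp_rot: [179.9, 0.0, -89.9]
wrist_force: [-3.2, 0.5, 0.0]
opening: 0.0093
grasp_force: 49.0
```

>>> carry_out(
  plan=[
    {"travel": [0, 0, 0], "angular": [0, 0, 0], "grip": -1},
    {"travel": [0, 0, 0], "angular": [0, 0, 0], "grip": -1},
    {"travel": [0, 0, 0.02], "angular": [0, 0, 0], "grip": -1},
    {"travel": [0, 0, 0.05], "angular": [0, 0, 0], "grip": -1},
    {"travel": [0, 0, 0.1], "angular": [0, 0, 0], "grip": -1},
    {"travel": [0, 0, 0.15], "angular": [0, 0, 0], "grip": -1},
    {"travel": [0, 0, 0.2], "angular": [0, 0, 0], "grip": -1},
    {"travel": [0, 0, 0.25], "angular": [0, 0, 0], "grip": -1},
  ],
)

```text
time: 12.83
ee_pos: [0.4475, -0.3006, 0.1967]
tcp_rot: [-179.9, -0.0, -89.9]
wrist_force: [0.6, -1.0, -4.1]
opening: 0.0093
grasp_force: 49.0
```

>>> carry_out(
  plan=[
    {"travel": [0, 0, 0.13], "angular": [0, 0, 0], "grip": -1},
    {"travel": [0, 0, 0.26], "angular": [0, 0, 0], "grip": -1},
    {"travel": [0, 0.05, 0.39], "angular": [0, 0, 0], "grip": -1},
    {"travel": [0.03, 0.15, 0.48], "angular": [0, 0, 0.1], "grip": -1},
    {"travel": [0.06, 0.27, 0.48], "angular": [0, 0, 0.2], "grip": -1},
    {"travel": [0.1, 0.38, 0.48], "angular": [0, 0, 0.3], "grip": -1},
    {"travel": [0.14, 0.48, 0.48], "angular": [0, 0, 0.4], "grip": -1},
    {"travel": [0.18, 0.58, 0.48], "angular": [0, 0, 0.5], "grip": -1},
  ],
)

```text
time: 13.5
ee_pos: [0.5016, -0.1248, 0.3404]
tcp_rot: [-179.8, -0.0, -75.4]
wrist_force: [0.0, -0.5, -4.4]
opening: 0.0092
grasp_force: 49.5
```

```bash
python3 - <<'E'
from h import *
o=monitor.get_obs();print(o['ee_pos'],o['tcp_rot'],o['opening'])
print(np.array([.5462,.0056])-o['ee_pos'][:2])
E
```

```text
[ 0.50163487 -0.124846    0.34039487] [-1.79836560e+02 -4.77652034e-02 -7.54401061e+01] 0.009208063224344509
[0.04456513 0.130446  ]
```

>>> carry_out(
  plan=[
    {"travel": [0.04, 0.11, 0], "angular": [0, 0, 0], "grip": -1},
    {"travel": [0.08, 0.22, 0], "angular": [0, 0, 0], "grip": -1},
    {"travel": [0.11, 0.33, 0], "angular": [0, 0, 0], "grip": -1},
    {"travel": [0.149, 0.42, 0], "angular": [0, 0, 0], "grip": -1},
    {"travel": [0.149, 0.435, -0.08], "angular": [0, 0, 0], "grip": -1},
    {"travel": [0.149, 0.435, -0.16], "angular": [0, 0, 0], "grip": -1},
    {"travel": [0.149, 0.435, -0.22], "angular": [0, 0, 0], "grip": -1},
    {"travel": [0.149, 0.435, -0.22], "angular": [0, 0, 0], "grip": -1},
  ],
)

```text
time: 14.17
ee_pos: [0.5451, 0.0046, 0.27]
tcp_rot: [179.8, 0.1, -75.5]
wrist_force: [-0.3, 0.1, -4.4]
opening: 0.0094
grasp_force: 50.4
```

```bash
python3 - <<'E'
from h import *
s=snap('side','side6.png');t=snap('top','top6.png')
o=monitor.get_obs();print(o['ee_pos'],o['tcp_rot'],o['opening'],o['time'])
b=s['frame'][120:320,255:395,::-1];a=t['frame'][190:290,270:400,::-1]
c=np.zeros((200,270,3),np.uint8);c[:,:140]=b;c[:100,140:270]=a
cv2.imwrite('pics/g.png',cv2.resize(c,(800,593),interpolation=cv2.INTER_CUBIC))
E
```

```text
[0.54562638 0.00409616 0.27387524] [-1.79962712e+02  1.15752811e-02 -7.55708372e+01] 0.009621492357947117 14.2667
```

View pics/g.png

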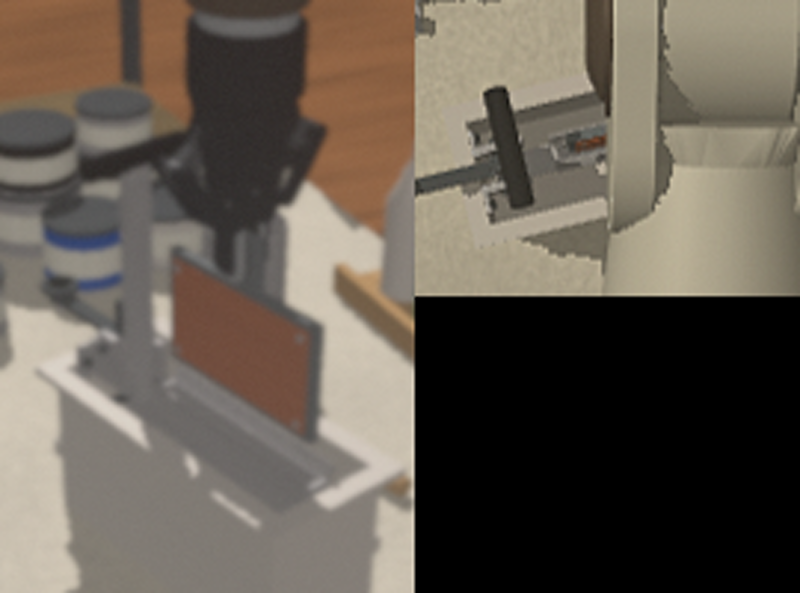

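The plate hangs over the carrier in line with it: lower corners at (172,352) and (318,437), carrier ends near (165,380) and (322,485). I'll compare these with the model's predictions.

```bash
python3 - <<'E'
from h import *
from fit import W
c=cams.camera('side');a=np.radians(14.4)
pr=lambda x,P:((proj(c,W(x,P))[0]-[255,120]+.5)*2.963-.5).round(0)
p=[.5456,.0041,a];t=[.5387,.0346,a]
print('plate',[(n,pr(p,(0,y,z))) for n,y,z in(('tf',.075,.256),('tn',-.075,.256),('bf',.075,.166),('bn',-.075,.166))])
print('slot',[(y,z,x,pr(t,(x,y,z))) for x in(-.014,0,.014) for y in(.05,-.11) for z in(.101,.141)])
print('mm/px', pr(t,(0,.01,.141))-pr(t,(0,0,.141)), pr(t,(0.01,0,.141))-pr(t,(0,0,.141)))
print('bar',pr(t,(-.045,.085,.305)),pr(t,(.045,.085,.305)))
s=cv2.imread('pics/side6.png')[200:300,300:380]
cv2.imwrite('pics/h.png',cv2.resize(s,(800,1000),interpolation=cv2.INTER_CUBIC)[:,:][250:850])
E
```

```text
plate [('tf', array([171., 236.])), ('tn', array([318., 318.])), ('bf', array([172., 346.])), ('bn', array([311., 435.]))]
slot [(0.05, 0.101, -0.014, array([154., 421.])), (0.05, 0.141, -0.014, array([153., 377.])), (-0.11, 0.101, -0.014, array([297., 522.])), (-0.11, 0.141, -0.014, array([299., 475.])), (0.05, 0.101, 0, array([168., 415.])), (0.05, 0.141, 0, array([168., 371.])), (-0.11, 0.101, 0, array([312., 515.])), (-0.11, 0.141, 0, array([315., 467.])), (0.05, 0.101, 0.014, array([183., 409.])), (0.05, 0.141, 0.014, array([182., 364.])), (-0.11, 0.101, 0.014, array([327., 507.])), (-0.11, 0.141, 0.014, array([329., 460.]))]
mm/px [-8. -6.] [11. -5.]
bar [ 84. 170.] [185. 138.]
```

View pics/h.png

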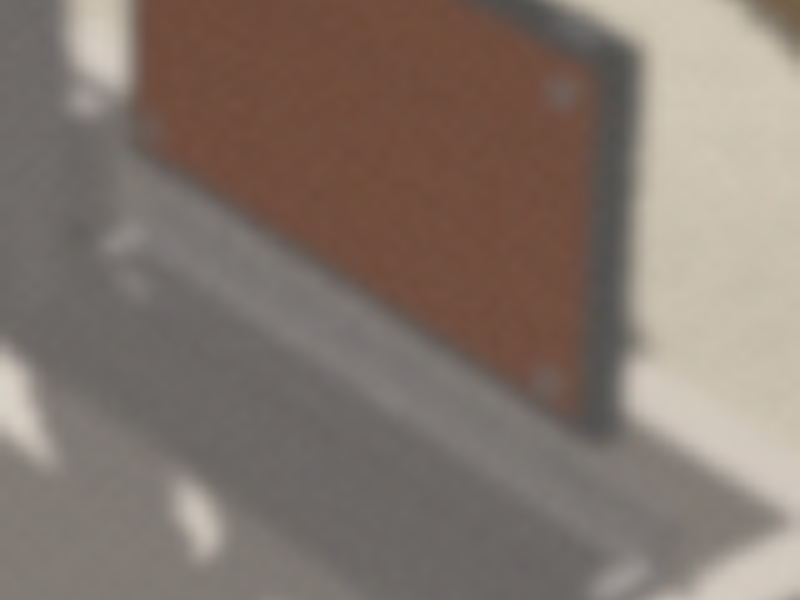

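The plate's ends are balanced between the slot's ends to about 1 mm, within the 5 mm play, so I'll lower it slowly and watch the force.

>>> carry_out(
  plan=[
    {"travel": [0, 0.002, -0.02], "angular": [0, 0, 0], "grip": -1},
    {"travel": [0, 0.002, -0.04], "angular": [0, 0, 0], "grip": -1},
    {"travel": [0, 0.002, -0.06], "angular": [0, 0, 0], "grip": -1},
    {"travel": [0, 0.002, -0.08], "angular": [0, 0, 0], "grip": -1},
    {"travel": [0, 0.002, -0.09], "angular": [0, 0, 0], "grip": -1},
    {"travel": [0, 0.002, -0.1], "angular": [0, 0, 0], "grip": -1},
    {"travel": [0, 0.002, -0.11], "angular": [0, 0, 0], "grip": -1},
    {"travel": [0, 0.002, -0.11], "angular": [0, 0, 0], "grip": -1},
  ],
)

```text
time: 15.08
ee_pos: [0.5455, 0.0046, 0.2392]
tcp_rot: [180.0, 0.0, -75.6]
wrist_force: [0.6, 0.3, -3.0]
opening: 0.0089
grasp_force: 50.4
```

>>> carry_out(
  plan=[
    {"travel": [0, 0, -0.005], "angular": [0, 0, 0], "grip": -1},
    {"travel": [0, 0, -0.01], "angular": [0, 0, 0], "grip": -1},
    {"travel": [0, 0, -0.015], "angular": [0, 0, 0], "grip": -1},
    {"travel": [0, 0, -0.015], "angular": [0, 0, 0], "grip": -1},
  ],
)

```text
time: 15.42
ee_pos: [0.5456, 0.0046, 0.2352]
tcp_rot: [180.0, 0.0, -75.6]
wrist_force: [0.2, -0.5, -4.2]
opening: 0.0094
grasp_force: 50.4
```

>>> carry_out(
  plan=[
    {"travel": [0, 0, -0.005], "angular": [0, 0, 0], "grip": -1},
    {"travel": [0, 0, -0.01], "angular": [0, 0, 0], "grip": -1},
    {"travel": [0, 0, -0.015], "angular": [0, 0, 0], "grip": -1},
    {"travel": [0, 0, -0.015], "angular": [0, 0, 0], "grip": -1},
  ],
)

```text
time: 15.75
ee_pos: [0.5456, 0.0046, 0.2305]
tcp_rot: [180.0, 0.0, -75.6]
wrist_force: [-0.2, 0.5, -3.3]
opening: 0.0091
grasp_force: 50.4
```

>>> carry_out(
  plan=[
    {"travel": [0, 0, -0.007], "angular": [0, 0, 0], "grip": -1},
    {"travel": [0, 0, -0.014], "angular": [0, 0, 0], "grip": -1},
    {"travel": [0, 0, -0.021], "angular": [0, 0, 0], "grip": -1},
    {"travel": [0, 0, -0.028], "angular": [0, 0, 0], "grip": -1},
    {"travel": [0, 0, -0.035], "angular": [0, 0, 0], "grip": -1},
    {"travel": [0, 0, -0.04], "angular": [0, 0, 0], "grip": -1},
    {"travel": [0, 0, -0.045], "angular": [0, 0, 0], "grip": -1},
    {"travel": [0, 0, -0.045], "angular": [0, 0, 0], "grip": -1},
  ],
)

```text
time: 16.42
ee_pos: [0.5455, 0.0046, 0.217]
tcp_rot: [180.0, 0.0, -75.6]
wrist_force: [0.6, 0.4, -3.2]
opening: 0.0096
grasp_force: 50.4
```

>>> carry_out(
  plan=[
    {"travel": [0, 0, -0.003], "angular": [0, 0, 0], "grip": -1},
    {"travel": [0, 0, -0.006], "angular": [0, 0, 0], "grip": -1},
    {"travel": [0, 0, -0.01], "angular": [0, 0, 0], "grip": -1},
    {"travel": [0, 0, -0.01], "angular": [0, 0, 0], "grip": -1},
  ],
)

```text
time: 16.75
ee_pos: [0.5456, 0.0045, 0.2142]
tcp_rot: [180.0, 0.0, -75.6]
wrist_force: [0.0, -0.8, -3.9]
opening: 0.0096
grasp_force: 50.4
```

>>> carry_out(
  plan=[
    {"travel": [0, 0, -0.003], "angular": [0, 0, 0], "grip": -1},
    {"travel": [0, 0, -0.006], "angular": [0, 0, 0], "grip": -1},
    {"travel": [0, 0, -0.006], "angular": [0, 0, 0], "grip": -1},
  ],
)

```text
time: 17.0
ee_pos: [0.5456, 0.0046, 0.2124]
tcp_rot: [180.0, 0.0, -75.6]
wrist_force: [-0.6, -0.1, -4.3]
opening: 0.0096
grasp_force: 50.4
```

>>> carry_out(
  plan=[
    {"travel": [0, 0, -0.003], "angular": [0, 0, 0], "grip": -1},
    {"travel": [0, 0, -0.006], "angular": [0, 0, 0], "grip": -1},
    {"travel": [0, 0, -0.006], "angular": [0, 0, 0], "grip": -1},
  ],
)

```text
time: 17.25
ee_pos: [0.5456, 0.0046, 0.2106]
tcp_rot: [180.0, 0.0, -75.6]
wrist_force: [-1.1, -0.2, -4.4]
opening: 0.0096
grasp_force: 50.4
```

>>> carry_out(
  plan=[
    {"travel": [0, 0, -0.003], "angular": [0, 0, 0], "grip": -1},
    {"travel": [0, 0, -0.003], "angular": [0, 0, 0], "grip": -1},
    {"travel": [0, 0, -0.003], "angular": [0, 0, 0], "grip": -1},
  ],
)

```text
time: 17.5
ee_pos: [0.5456, 0.0046, 0.2098]
tcp_rot: [180.0, 0.0, -75.6]
wrist_force: [0.9, 0.2, -4.2]
opening: 0.0094
grasp_force: 50.4
```

>>> carry_out(
  plan=[
    {"travel": [0, 0, -0.003], "angular": [0, 0, 0], "grip": -1},
    {"travel": [0, 0, -0.003], "angular": [0, 0, 0], "grip": -1},
    {"travel": [0, 0, -0.003], "angular": [0, 0, 0], "grip": -1},
  ],
)

```text
time: 17.75
ee_pos: [0.5457, 0.0045, 0.2091]
tcp_rot: [-180.0, -0.0, -75.6]
wrist_force: [0.4, -1.0, -2.6]
opening: 0.0095
grasp_force: 50.6
```

>>> carry_out(
  plan=[
    {"travel": [0, 0, -0.002], "angular": [0, 0, 0], "grip": -1},
    {"travel": [0, 0, -0.002], "angular": [0, 0, 0], "grip": -1},
    {"travel": [0, 0, -0.002], "angular": [0, 0, 0], "grip": -1},
  ],
)

```text
time: 18.0
ee_pos: [0.5458, 0.0044, 0.2089]
tcp_rot: [-180.0, -0.0, -75.6]
wrist_force: [0.2, -2.2, 1.1]
opening: 0.0095
grasp_force: 51.2
```

>>> carry_out(
  plan=[
    {"travel": [0, 0, 0], "angular": [0, 0, 0], "grip": -0.7},
    {"travel": [0, 0, 0], "angular": [0, 0, 0], "grip": -0.5},
    {"travel": [0, 0, 0], "angular": [0, 0, 0], "grip": -0.2},
    {"travel": [0, 0, 0], "angular": [0, 0, 0], "grip": -0.2},
    {"travel": [0, 0, 0], "angular": [0, 0, 0], "grip": -0.2},
    {"travel": [0, 0, 0.05], "angular": [0, 0, 0], "grip": -0.2},
    {"travel": [0, 0, 0.15], "angular": [0, 0, 0], "grip": -0.2},
    {"travel": [0, 0, 0.28], "angular": [0, 0, 0], "grip": -0.2},
  ],
)

```text
time: 18.67
ee_pos: [0.5447, 0.0046, 0.291]
tcp_rot: [179.7, 0.1, -75.6]
wrist_force: [0.8, 1.1, -0.3]
opening: 0.0344
grasp_force: 0.0
```

>>> carry_out(
  plan=[
    {"travel": [0, 0, 0.13], "angular": [0, 0, 0], "grip": -0.2},
    {"travel": [0, 0, 0.26], "angular": [0, 0, 0], "grip": -0.6},
    {"travel": [-0.03, 0.12, 0.27], "angular": [0, 0, 0], "grip": -1},
    {"travel": [-0.06, 0.24, 0.27], "angular": [0, 0, 0], "grip": -1},
    {"travel": [-0.09, 0.36, 0.27], "angular": [0, 0, 0], "grip": -1},
    {"travel": [-0.12, 0.48, 0.27], "angular": [0, 0, 0], "grip": -1},
    {"travel": [-0.15, 0.6, 0.27], "angular": [0, 0, 0], "grip": -1},
    {"travel": [-0.178, 0.715, 0.27], "angular": [0, 0, 0], "grip": -1},
  ],
)

```text
time: 19.33
ee_pos: [0.4915, 0.2208, 0.3735]
tcp_rot: [-180.0, 0.0, -75.6]
wrist_force: [-0.4, 0.6, 0.1]
opening: -0.0
grasp_force: 0.0
```

```bash
python3 - <<'E'
from h import *
s=snap('side','side7.png')
o=monitor.get_obs();print(o['ee_pos'],o['tcp_rot'],o['opening'],o['time'],np.array([.4914,.2192])-o['ee_pos'][:2])
E
```

```text
[0.4902132  0.22557572 0.37296803] [ 1.79973535e+02  1.32209403e-01 -7.53850231e+01] -0.00022617064415768646 19.3833 [ 0.0011868  -0.00637572]
```

>>> carry_out(
  plan=[
    {"travel": [0, 0, -0.12], "angular": [0, 0, 0], "grip": -1},
    {"travel": [0, 0, -0.24], "angular": [0, 0, 0], "grip": -1},
    {"travel": [0, 0, -0.36], "angular": [0, 0, 0], "grip": -1},
    {"travel": [0, 0, -0.46], "angular": [0, 0, 0], "grip": -1},
    {"travel": [0, 0, -0.54], "angular": [0, 0, 0], "grip": -1},
    {"travel": [0, 0, -0.59], "angular": [0, 0, 0], "grip": -1},
    {"travel": [0, 0, -0.59], "angular": [0, 0, 0], "grip": -1},
    {"travel": [0, 0, -0.59], "angular": [0, 0, 0], "grip": -1},
  ],
)

```text
time: 20.05
ee_pos: [0.4919, 0.2189, 0.1963]
tcp_rot: [179.9, -0.0, -75.6]
wrist_force: [-0.1, 0.1, 0.3]
opening: 0.0001
grasp_force: 0.0
```

>>> carry_out(
  plan=[
    {"travel": [0, 0, -0.01], "angular": [0, 0, 0], "grip": -1},
    {"travel": [0, 0, -0.02], "angular": [0, 0, 0], "grip": -1},
    {"travel": [0, 0, -0.03], "angular": [0, 0, 0], "grip": -1},
    {"travel": [0, 0, -0.04], "angular": [0, 0, 0], "grip": -1},
    {"travel": [0, 0, -0.045], "angular": [0, 0, 0], "grip": -1},
    {"travel": [0, 0, -0.045], "angular": [0, 0, 0], "grip": -1},
  ],
)

```text
time: 20.55
ee_pos: [0.4921, 0.219, 0.1826]
tcp_rot: [180.0, -0.0, -75.6]
wrist_force: [0.1, -0.4, -0.8]
opening: -0.0001
grasp_force: 0.0
```

>>> carry_out(
  plan=[
    {"travel": [0, 0, -0.005], "angular": [0, 0, 0], "grip": -1},
    {"travel": [0, 0, -0.01], "angular": [0, 0, 0], "grip": -1},
    {"travel": [0, 0, -0.01], "angular": [0, 0, 0], "grip": -1},
  ],
)

```text
time: 20.8
ee_pos: [0.4922, 0.219, 0.1796]
tcp_rot: [180.0, -0.0, -75.6]
wrist_force: [-1.1, -0.3, 0.4]
opening: 0.0003
grasp_force: 0.0
```

>>> carry_out(
  plan=[
    {"travel": [0, 0, -0.005], "angular": [0, 0, 0], "grip": -1},
    {"travel": [0, 0, -0.01], "angular": [0, 0, 0], "grip": -1},
    {"travel": [0, 0, -0.01], "angular": [0, 0, 0], "grip": -1},
  ],
)

```text
time: 21.05
ee_pos: [0.4922, 0.219, 0.1766]
tcp_rot: [180.0, -0.0, -75.6]
wrist_force: [0.2, 0.6, -0.1]
opening: 0.0002
grasp_force: 0.0
```

>>> carry_out(
  plan=[
    {"travel": [0, 0, -0.005], "angular": [0, 0, 0], "grip": -1},
    {"travel": [0, 0, -0.01], "angular": [0, 0, 0], "grip": -1},
    {"travel": [0, 0, -0.01], "angular": [0, 0, 0], "grip": -1},
  ],
)

```text
time: 21.3
ee_pos: [0.4922, 0.219, 0.1735]
tcp_rot: [180.0, -0.0, -75.6]
wrist_force: [0.2, 0.0, -0.1]
opening: -0.0001
grasp_force: 0.0
```

>>> carry_out(
  plan=[
    {"travel": [0, 0, -0.005], "angular": [0, 0, 0], "grip": -1},
    {"travel": [0, 0, -0.01], "angular": [0, 0, 0], "grip": -1},
    {"travel": [0, 0, -0.01], "angular": [0, 0, 0], "grip": -1},
  ],
)

```text
time: 21.55
ee_pos: [0.4923, 0.2191, 0.1708]
tcp_rot: [-180.0, 0.0, -75.6]
wrist_force: [0.7, 0.1, 0.6]
opening: 0.0002
grasp_force: 0.8
```

>>> carry_out(
  plan=[
    {"travel": [0, 0, -0.005], "angular": [0, 0, 0], "grip": -1},
    {"travel": [0, 0, -0.01], "angular": [0, 0, 0], "grip": -1},
    {"travel": [0, 0, -0.01], "angular": [0, 0, 0], "grip": -1},
  ],
)

```text
time: 21.8
ee_pos: [0.4922, 0.2194, 0.1679]
tcp_rot: [-180.0, 0.0, -75.6]
wrist_force: [-0.2, 3.6, 3.8]
opening: 0.0004
grasp_force: 1.7
```

>>> carry_out(
  plan=[
    {"travel": [0, 0, -0.005], "angular": [0, 0, 0], "grip": -1},
    {"travel": [0, 0, -0.01], "angular": [0, 0, 0], "grip": -1},
    {"travel": [0, 0, -0.01], "angular": [0, 0, 0], "grip": -1},
  ],
)

```text
time: 22.05
ee_pos: [0.4922, 0.2192, 0.1647]
tcp_rot: [-180.0, 0.0, -75.6]
wrist_force: [0.1, 2.4, 2.4]
opening: -0.0004
grasp_force: 1.7
```

>>> carry_out(
  plan=[
    {"travel": [0, 0, -0.005], "angular": [0, 0, 0], "grip": -1},
    {"travel": [0, 0, -0.008], "angular": [0, 0, 0], "grip": -1},
    {"travel": [0, 0, -0.008], "angular": [0, 0, 0], "grip": -1},
  ],
)

```text
time: 22.3
ee_pos: [0.4922, 0.2191, 0.1622]
tcp_rot: [180.0, -0.0, -75.6]
wrist_force: [-0.2, 1.6, 3.8]
opening: -0.0001
grasp_force: 1.5
```

>>> carry_out(
  plan=[
    {"travel": [0, 0, -0.003], "angular": [0, 0, 0], "grip": -1},
    {"travel": [0, 0, -0.004], "angular": [0, 0, 0], "grip": -1},
  ],
)

```text
time: 22.47
ee_pos: [0.4922, 0.2188, 0.161]
tcp_rot: [180.0, -0.0, -75.6]
wrist_force: [-0.3, 0.1, 0.4]
opening: -0.0001
grasp_force: 0.0
```

>>> carry_out(
  plan=[
    {"travel": [0, 0, -0.002], "angular": [0, 0, 0], "grip": -1},
    {"travel": [0, 0, -0.002], "angular": [0, 0, 0], "grip": -1},
  ],
)

```text
time: 22.63
ee_pos: [0.4922, 0.2187, 0.1603]
tcp_rot: [180.0, -0.0, -75.6]
wrist_force: [0.1, 0.8, 1.6]
opening: 0.0003
grasp_force: 1.0
```

>>> carry_out(
  plan=[
    {"travel": [0, 0, -0.002], "angular": [0, 0, 0], "grip": -1},
    {"travel": [0, 0, -0.002], "angular": [0, 0, 0], "grip": -1},
  ],
)

```text
time: 22.8
ee_pos: [0.4922, 0.2188, 0.1599]
tcp_rot: [180.0, -0.0, -75.6]
wrist_force: [0.0, -0.4, 1.5]
opening: 0.0003
grasp_force: 0.9
```

>>> carry_out(
  plan=[
    {"travel": [0, 0, -0.002], "angular": [0, 0, 0], "grip": -1},
    {"travel": [0, 0, -0.002], "angular": [0, 0, 0], "grip": -1},
  ],
)

```text
time: 22.97
ee_pos: [0.4922, 0.2188, 0.1594]
tcp_rot: [180.0, -0.0, -75.6]
wrist_force: [0.1, -1.6, 3.4]
opening: -0.0001
grasp_force: 0.9
```

>>> carry_out(
  plan=[
    {"travel": [0, 0, -0.002], "angular": [0, 0, 0], "grip": -1},
    {"travel": [0, 0, -0.002], "angular": [0, 0, 0], "grip": -1},
  ],
)

```text
time: 23.13
ee_pos: [0.4923, 0.2189, 0.159]
tcp_rot: [-180.0, -0.0, -75.6]
wrist_force: [-0.9, -1.4, 3.6]
opening: 0.0
grasp_force: 1.5
```

```bash
cat > bar.py <<'E'
from h import *
from fit import W
import sys
# dark-bar profile along the vertical through the bar's left half (tank x=-.03), per rail height
def prof(img,c):
    t=[.5387,.0346,np.radians(14.4)];g=cv2.cvtColor(img,cv2.COLOR_BGR2GRAY).astype(float)
    rs=np.arange(-.02,.1,.004);out=[]
    for r in rs:
        v=[]
        for x in(-.036,-.03,-.024):
            u=proj(c,W(t,(x,.085,.222+r)))[0];v.append(cv2.getRectSubPix(g.astype(np.float32),(1,3),tuple(map(float,u))).mean())
        out.append(np.mean(v))
    return rs,np.array(out)
c=cams.camera('side');cv2.imwrite('pics/'+sys.argv[1],c['frame'][:,:,::-1])
for f in('side0.png','side7.png',sys.argv[1]):
    r,o=prof(cv2.imread('pics/'+f),c);print(f,'rail~',r[o.argmin()].round(3),o.round(0).astype(int).tolist())
o=monitor.get_obs();print(o['ee_pos'],o['wrist_force'],o['time'])
E
python3 bar.py side8.png
```

```text
side0.png rail~ 0.032 [114, 101, 83, 85, 112, 133, 138, 138, 136, 119, 86, 59, 50, 48, 49, 56, 72, 84, 89, 99, 118, 132, 126, 95, 60, 50, 59, 77, 97, 117]
side7.png rail~ 0.084 [115, 102, 84, 86, 114, 135, 140, 139, 137, 121, 90, 71, 69, 77, 86, 89, 89, 89, 90, 100, 119, 133, 123, 83, 52, 45, 45, 53, 83, 116]
side8.png rail~ 0.016 [114, 102, 84, 86, 113, 129, 107, 69, 49, 47, 47, 50, 57, 62, 62, 57, 54, 51, 49, 49, 52, 57, 59, 58, 55, 52, 55, 65, 75, 81]
[0.49226677 0.21894546 0.15900086] [-0.25397894 -2.25591134  3.42961603] 23.2833
```

>>> carry_out(
  plan=[
    {"travel": [0, 0, 0], "angular": [0, 0, 0], "grip": -1},
    {"travel": [0, 0, 0], "angular": [0, 0, 0], "grip": -1},
    {"travel": [0, 0, 0], "angular": [0, 0, 0], "grip": -1},
    {"travel": [0, 0, 0], "angular": [0, 0, 0], "grip": -1},
    {"travel": [0, 0, 0], "angular": [0, 0, 0], "grip": -1},
    {"travel": [0, 0, 0], "angular": [0, 0, 0], "grip": -1},
    {"travel": [0, 0, 0], "angular": [0, 0, 0], "grip": -1},
    {"travel": [0, 0, 0], "angular": [0, 0, 0], "grip": -1},
  ],
)

```text
time: 23.95
ee_pos: [0.4923, 0.219, 0.159]
tcp_rot: [-180.0, -0.0, -75.6]
wrist_force: [-0.7, -3.2, 5.1]
opening: -0.0001
grasp_force: 2.3
```

>>> carry_out(
  plan=[
    {"travel": [0, 0, 0], "angular": [0, 0, 0], "grip": -1},
    {"travel": [0, 0, 0], "angular": [0, 0, 0], "grip": -1},
    {"travel": [0, 0, 0], "angular": [0, 0, 0], "grip": -1},
    {"travel": [0, 0, 0], "angular": [0, 0, 0], "grip": -1},
    {"travel": [0, 0, 0], "angular": [0, 0, 0], "grip": -1},
    {"travel": [0, 0, 0], "angular": [0, 0, 0], "grip": -1},
    {"travel": [0, 0, 0], "angular": [0, 0, 0], "grip": -1},
    {"travel": [0, 0, 0], "angular": [0, 0, 0], "grip": -1},
  ],
)

```text
time: 24.62
ee_pos: [0.4923, 0.219, 0.1589]
tcp_rot: [-180.0, -0.0, -75.6]
wrist_force: [-1.2, -2.3, 5.9]
opening: 0.0002
grasp_force: 2.3
```

```bash
python3 bar.py side9.png | tail -2
```

```text
side9.png rail~ -0.004 [114, 99, 72, 53, 48, 49, 59, 93, 125, 120, 89, 68, 63, 62, 62, 58, 54, 51, 49, 49, 53, 57, 59, 58, 55, 52, 55, 65, 75, 82]
[0.4922886  0.21900062 0.15894558] [-0.06643294 -2.60050771  5.20784262] 24.7667
```

The bar profile has shifted by the full 35 mm from the start, so the rail is down at 0. I'll back off the pad.

>>> carry_out(
  plan=[
    {"travel": [0, 0, 0.02], "angular": [0, 0, 0], "grip": -1},
    {"travel": [0, 0, 0.04], "angular": [0, 0, 0], "grip": -1},
    {"travel": [0, 0, 0.08], "angular": [0, 0, 0], "grip": -1},
    {"travel": [0, 0, 0.18], "angular": [0, 0, 0], "grip": -1},
    {"travel": [0, 0, 0.3], "angular": [0, 0, 0], "grip": -1},
    {"travel": [0, 0, 0.42], "angular": [0, 0, 0], "grip": -1},
    {"travel": [0, 0, 0.5], "angular": [0, 0, 0], "grip": -1},
    {"travel": [0, 0, 0.5], "angular": [0, 0, 0], "grip": -1},
  ],
)

```text
time: 25.43
ee_pos: [0.4929, 0.2196, 0.3154]
tcp_rot: [-179.6, 0.1, -75.6]
wrist_force: [1.0, 0.3, 0.8]
opening: 0.0001
grasp_force: 0.0
```

```bash
python3 bar.py side10.png | tail -2; python3 - <<'E'
from h import *
from fit import W
# copper/grey tab check: where is the copper plate now vs predicted lowered position
im=cv2.imread('pics/side10.png');c=cams.camera('side');t=[.5387,.0346,np.radians(14.4)]
hsv=cv2.cvtColor(im,cv2.COLOR_BGR2HSV)
P=np.array([proj(c,W(t,(x,y,z)))[0] for x,y,z in((0,.045,.108),(0,-.105,.108),(0,-.012,.148),(0,-.048,.148),(0,-.048,.112))]);print(P.round(0).tolist())
m=(cv2.inRange(hsv,(0,60,40),(15,255,200))>0);ys,xs=np.nonzero(m[200:330,290:390]);print(len(xs),xs.min()+290,xs.max()+290,ys.min()+200,ys.max()+200) if len(xs) else print('none')
print(monitor.get_obs()['wrist_force'])
for y in(-.02,-.03,-.04):print([int(im[tuple(proj(c,W(t,(0,y,z)))[0].round().astype(int)[::-1])].mean()) for z in np.arange(.1,.2,.008)])
E
```

```text
side10.png rail~ 0.08 [115, 100, 73, 55, 51, 51, 60, 94, 125, 120, 90, 71, 69, 77, 86, 89, 90, 89, 90, 100, 119, 134, 127, 96, 60, 50, 59, 78, 99, 119]
[0.49233721 0.21923218 0.30890828] [-0.02891512  0.28409258 -0.6550474 ] 25.5833
[[313.0, 258.0], [358.0, 289.0], [329.0, 254.0], [340.0, 261.0], [340.0, 275.0]]
304 314 389 211 292
[-0.58580377 -0.18792315 -0.26655147]
[84, 82, 83, 82, 82, 102, 124, 122, 125, 182, 201, 115, 108]
[81, 82, 82, 82, 81, 102, 123, 123, 124, 176, 199, 119, 103]
[82, 82, 82, 83, 82, 101, 123, 120, 123, 175, 201, 122, 103]
```

The rail is down and the tab's dark grey ends at the expected height. Handing in.

```bash
python3 -c "
from h import *
print(ticket.job_done())"
```

```text
the job is handed in; nothing more can be done
None
```

The job is handed in at about 26 s: by my measurements the carrier is all the way down with the wide plate standing in its slot and the pawl let go, but the hand-in gave no verdict.

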